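Build a squared spacer pile and seat a round-bottomed cup on it for marking

ROBOT

A 7-joint arm with a two-finger parallel gripper is mounted at the origin on the work surface; the furniture and walls round the work are solid. World frame = base frame: x ahead of the robot, y to its left, z up, the work surface at z = 0. Lengths are in m, angles in rad, forces in N, time in s.
With the tool pointing down it reaches from about 0.35 to 0.9 m from the base axis. Payload 19.9 kg.
Tool frame: the origin (TCP) lies at the very end of the fingers, on their centre line; the grasp point (between the pads) lies 19 mm behind it (bot.grip_depth is the distance from the TCP to the grasp point, in m); x points along the fingers, y is the direction in which the jaws open and shut, and the axes are right-handed (so a half turn about x gives the same grasp; the last joint's range is limited). The gripper opens to 85 mm and grips with 20 to 120 N. Pads are 22 mm wide; open, the fingers measure 114 mm over their backs; the gripper's body (76 mm by 85 mm) begins 54 mm behind the grasp point. The pads swing forward as they close: fully open they stand 13 mm farther back than shut.
Start: joints at [-1.367, 0.417, -0.01, 1.614, 0.005, 1.111, -0.053], TCP at [0.151, 0.606, 0.231] pointing down, gripper open.
Joint ranges: [-2.81, 2.81], [-0.39, 2.02], [-1.27, 1.25], [0.06, 2.57], [-1.19, 4.33], [0.19, 2], [-2.82, 2.82]. Speed limits (rad/s): [1.89, 1.89, 2.39, 2.39, 3.01, 3.01, 3.01].

INTERFACE

Orientations are given as a unit quaternion [w, x, y, z].
In Python, from workcell import bot gives the robot as it stands. The module is installed in compiled form; this text tells all that it offers. Calls block until the motion is done:
- bot.reach(position, orientation): joint-space move of the TCP to a pose.
- bot.move_straight(position, rotation=None, feed=0.15, guard=None): straight line of the TCP; rotation=None keeps the orientation; feed is the mean speed in m/s. With guard (N) it stops when the force on the tool has changed by that much, and returns True; else False.
- bot.move_joints(angles): joint-space move.
- bot.command_gripper(opening, squeeze=None): finger opening in m; squeeze is the grip in N (None keeps the last); returns when the fingers have stopped.
- bot.hold(seconds).
- bot.solve_ik(position, orientation): joint angles nearest the present ones, or None.
- bot.camera(name): name is "scene" or "top"; returns the picture (480x640x3 uint8, red, green, blue); there is no depth.
- bot.calibration(name): a dict with "intrinsics" (3x3 intrinsics, pixels), "D" ([k1, k2, p1, p2, k3] as OpenCV has them; the pictures are not rectified), "world_from_camera" (4x4, takes a point from camera to world coordinates). Camera axes: x right, y down, z forward; pixel columns grow to the right and rows downward; lengths in m; the calibration is good to about 2 mm. A picture is of the moment at which its call begins. calibration takes no time and is no camera call.
A pose or a line that the arm cannot do raises bot.PlanningError and nothing moves.
- bot.job_done(): hands the job in, once; it reports no verdict.
Readings, each from a call of its own:
- bot.read_clock(): time.
- bot.read_joints(): joint angles.
- bot.read_joint_vel(): joint speeds.
- bot.read_effort(): joint torques, N m.
- bot.read_position(): TCP position.
- bot.read_orientation(): TCP orientation.
- bot.read_wrist_force(): force on the tool from outside, world axes, zero at the start.
- bot.read_moment(): the same for the moment, N m.
- bot.read_opening(): finger opening in m.
Only numpy, scipy, OpenCV 4.12 (cv2) and the standard library are available. Lean on these libraries where they do the work, as an engineer would, in place of code of your own. Each camera call takes 0.05 s, during which the arm holds its last target. There are 200 camera calls.

TASK

Set up the round-bottomed steel cup for laser marking: take the two spacer plates off the sloped stand and stack them squarely on the fixed pallet, one on the other in either order, then lay the plate with the round hole on top, all long sides in line and all edges flush with the pallet. Finally take the cup out of its cork ring and set it in the hole on top of the pile so that it sits centred, upright and level, and let go. Leave the other things on the bench where they are.

Things in the scene. Friction and masses are not known exactly. Their poses are not given: they have to be found in the camera images.
- pallet_top (a point): Centre of the top face of the pallet, where the pile goes: a dark steel block 110 x 60 x 14 mm (x long, y wide, z up) fixed to the bench, with the same outline as the plates; the top is 14 mm above the bench. Two sunk screws show in its top.
- stand: Grey sheet-metal stand, fixed, 115 deep, 194 wide, 90 mm high; origin under its centre. Its deck slopes 35 degrees, low edge on its -x side, which faces the robot's left. Two spacer plates lie on it 104 mm apart along y, long axis up the slope, each on a pad 44 mm wide and 8 mm thick: the long sides overhang by 8 mm, so fingers may reach 6 mm below the plate. An 8 mm lip at the low end stops each.
- spacer_1_mid (a point): Centre (half-way through the thickness) of one of two identical plain grey aluminium spacer plates, 110 x 60 x 12 mm, about 0.2 kg; long axis x (110 mm), width y (60 mm), z normal to its faces. It starts tilted 35 degrees on the stand's +y pad, +x up the slope.
- spacer_2_mid (a point): Centre of the other identical spacer plate, 110 x 60 x 12 mm; long axis x (110 mm), width y (60 mm), z normal to its faces. It starts tilted 35 degrees on the stand's -y pad, +x up the slope.
- seat_mid (a point): Centre (half-way through the thickness) of the seat plate: a grey aluminium plate 110 x 60 x 14 mm with a round through hole of 42 mm diameter in its middle, about 0.2 kg, lying flat on the bench; long axis x (110 mm), width y (60 mm), z normal to its faces.
- cup_mid (a point): Point on the axis, half-way up the steel cup (26 mm above its lowest point). Cup: hemispherical bottom of radius 29 mm, straight wall above, 58 mm across, 52 mm high, 0.15 kg; z points out of its mouth. Starts upright in the cork ring. Seated level in the hole of the seat plate, this point is 24 mm above that plate's centre.
- cork_ring: Cork ring fixed to the bench, 66 mm outside, with a 40 mm hollow, 16 mm high, in which the cup starts. Origin: centre of its underside.
- monitor: Fixed obstacle: flat screen on a V foot between the robot and the right half of the bench. The panel is 625 mm wide across y, 60 mm deep, and spans 160 to 520 mm above the bench; its left edge is 0.31 m to the left (+y) of the origin, which lies under its middle.
- laser_column: Fixed obstacle: the laser marker to the left. Its foot block covers x 0.42 to 0.70, y 0.10 to 0.37, 130 mm high, with a hand wheel reaching to y 0.12; the column (x 0.47 to 0.66, y 0.18 to 0.29) rises to 1 m, and an arm with the head goes off to the left of it at 0.45 to 0.75 m height, so an arm coming from the left must draw in to pass before it.
- cog: Bystander, to be left where it is: spur gear with a hub, 51 mm across, 20 mm high. Origin: centre of its underside.
- tin: Bystander, to be left where it is: low tin box with a shut lid, 112 x 154 x 48 mm high. Origin: centre of its underside.
- tape: Bystander, to be left where it is: roll of tape lying flat, 96 mm across, 25 mm high. Origin: centre of its underside.
- vee: Bystander, to be left where it is: steel V block, 60 x 50 x 42 mm high. Origin: centre of its underside.
- mug: Bystander, to be left where it is: mug with a handle, 82 mm across, 91 mm high. Origin: centre of its underside.
- carton: Bystander, to be left where it is: small closed carton, 77 x 98 x 53 mm high. Origin: centre of its underside.
- loupe: Bystander, to be left where it is: black eye loupe on its wide end, 37 mm across, 32 mm high. Origin: centre of its underside.

How it is judged:
On the way, in this order (a step that is already met when the one before it is completed fails the run):
1. one spacer plate lies flat and square on the pallet, released (((x of spacer_1_mid in the frame of pallet_top between -0.005 and 0.005 m and y of spacer_1_mid in the frame of pallet_top between -0.005 and 0.005 m and z of spacer_1_mid in the frame of pallet_top between 0.003 and 0.009 m and angle between the x axis of spacer_1_mid and the x axis of pallet_top, either way round below 0.08 rad and angle between spacer_1_mid's own z axis and vertical below 0.05 rad and linear speed of spacer_1 below 0.02 m/s and contact force between the fingers and spacer_1 below 0.1 N) or (x of spacer_2_mid in the frame of pallet_top between -0.005 and 0.005 m and y of spacer_2_mid in the frame of pallet_top between -0.005 and 0.005 m and z of spacer_2_mid in the frame of pallet_top between 0.003 and 0.009 m and angle between the x axis of spacer_2_mid and the x axis of pallet_top, either way round below 0.08 rad and angle between spacer_2_mid's own z axis and vertical below 0.05 rad and linear speed of spacer_2 below 0.02 m/s and contact force between the fingers and spacer_2 below 0.1 N))), for 0.2 s.
2. both spacer plates lie in a squared pile on the pallet, released (((x of spacer_1_mid in the frame of pallet_top between -0.005 and 0.005 m and y of spacer_1_mid in the frame of pallet_top between -0.005 and 0.005 m and z of spacer_1_mid in the frame of pallet_top between 0.003 and 0.009 m and angle between the x axis of each of spacer_1_mid, spacer_2_mid and the x axis of pallet_top, either way round below 0.08 rad and angle between each of spacer_1_mid, spacer_2_mid's own z axis and vertical below 0.05 rad and linear speed of each of spacer_1, spacer_2 below 0.02 m/s and x of spacer_2_mid in the frame of pallet_top between -0.005 and 0.005 m and y of spacer_2_mid in the frame of pallet_top between -0.005 and 0.005 m and z of spacer_2_mid in the frame of pallet_top between 0.015 and 0.021 m) or (x of spacer_2_mid in the frame of pallet_top between -0.005 and 0.005 m and y of spacer_2_mid in the frame of pallet_top between -0.005 and 0.005 m and z of spacer_2_mid in the frame of pallet_top between 0.003 and 0.009 m and angle between the x axis of each of spacer_2_mid, spacer_1_mid and the x axis of pallet_top, either way round below 0.08 rad and angle between each of spacer_2_mid, spacer_1_mid's own z axis and vertical below 0.05 rad and linear speed of each of spacer_2, spacer_1 below 0.02 m/s and x of spacer_1_mid in the frame of pallet_top between -0.005 and 0.005 m and y of spacer_1_mid in the frame of pallet_top between -0.005 and 0.005 m and z of spacer_1_mid in the frame of pallet_top between 0.015 and 0.021 m)) and contact force between the fingers and spacer_1 below 0.1 N and contact force between the fingers and spacer_2 below 0.1 N), for 0.2 s.
3. the plate with the hole lies squarely on top of them, released (((x of spacer_1_mid in the frame of pallet_top between -0.005 and 0.005 m and y of spacer_1_mid in the frame of pallet_top between -0.005 and 0.005 m and z of spacer_1_mid in the frame of pallet_top between 0.003 and 0.009 m and angle between the x axis of each of spacer_1_mid, spacer_2_mid and the x axis of pallet_top, either way round below 0.08 rad and angle between each of spacer_1_mid, spacer_2_mid's own z axis and vertical below 0.05 rad and linear speed of each of spacer_1, spacer_2 below 0.02 m/s and x of spacer_2_mid in the frame of pallet_top between -0.005 and 0.005 m and y of spacer_2_mid in the frame of pallet_top between -0.005 and 0.005 m and z of spacer_2_mid in the frame of pallet_top between 0.015 and 0.021 m) or (x of spacer_2_mid in the frame of pallet_top between -0.005 and 0.005 m and y of spacer_2_mid in the frame of pallet_top between -0.005 and 0.005 m and z of spacer_2_mid in the frame of pallet_top between 0.003 and 0.009 m and angle between the x axis of each of spacer_2_mid, spacer_1_mid and the x axis of pallet_top, either way round below 0.08 rad and angle between each of spacer_2_mid, spacer_1_mid's own z axis and vertical below 0.05 rad and linear speed of each of spacer_2, spacer_1 below 0.02 m/s and x of spacer_1_mid in the frame of pallet_top between -0.005 and 0.005 m and y of spacer_1_mid in the frame of pallet_top between -0.005 and 0.005 m and z of spacer_1_mid in the frame of pallet_top between 0.015 and 0.021 m)) and x of seat_mid in the frame of pallet_top between -0.005 and 0.005 m and y of seat_mid in the frame of pallet_top between -0.005 and 0.005 m and z of seat_mid in the frame of pallet_top between 0.028 and 0.034 m and angle between the x axis of seat_mid and the x axis of pallet_top, either way round below 0.08 rad and angle between seat_mid's own z axis and vertical below 0.05 rad and linear speed of seat_plate below 0.02 m/s and contact force between the fingers and seat_plate below 0.1 N), for 0.2 s.
At the end, for the whole second after the job is handed in: All three plates lie flat and still on the pallet, holed one on top: each centred within 5 mm along and across, height within 3 mm, long sides within 0.08 rad, tilt under 0.05 rad. The cup rests in the hole, within 3 mm of its centre along and across and in height, tilt under 0.1 rad (((x of spacer_1_mid in the frame of pallet_top between -0.005 and 0.005 m and y of spacer_1_mid in the frame of pallet_top between -0.005 and 0.005 m and z of spacer_1_mid in the frame of pallet_top between 0.003 and 0.009 m and angle between the x axis of each of spacer_1_mid, spacer_2_mid and the x axis of pallet_top, either way round below 0.08 rad and angle between each of spacer_1_mid, spacer_2_mid's own z axis and vertical below 0.05 rad and linear speed of each of spacer_1, spacer_2 below 0.02 m/s and x of spacer_2_mid in the frame of pallet_top between -0.005 and 0.005 m and y of spacer_2_mid in the frame of pallet_top between -0.005 and 0.005 m and z of spacer_2_mid in the frame of pallet_top between 0.015 and 0.021 m) or (x of spacer_2_mid in the frame of pallet_top between -0.005 and 0.005 m and y of spacer_2_mid in the frame of pallet_top between -0.005 and 0.005 m and z of spacer_2_mid in the frame of pallet_top between 0.003 and 0.009 m and angle between the x axis of each of spacer_2_mid, spacer_1_mid and the x axis of pallet_top, either way round below 0.08 rad and angle between each of spacer_2_mid, spacer_1_mid's own z axis and vertical below 0.05 rad and linear speed of each of spacer_2, spacer_1 below 0.02 m/s and x of spacer_1_mid in the frame of pallet_top between -0.005 and 0.005 m and y of spacer_1_mid in the frame of pallet_top between -0.005 and 0.005 m and z of spacer_1_mid in the frame of pallet_top between 0.015 and 0.021 m)) and x of seat_mid in the frame of pallet_top between -0.005 and 0.005 m and y of seat_mid in the frame of pallet_top between -0.005 and 0.005 m and z of seat_mid in the frame of pallet_top between 0.028 and 0.034 m and angle between the x axis of seat_mid and the x axis of pallet_top, either way round below 0.08 rad and angle between seat_mid's own z axis and vertical below 0.05 rad and linear speed of each of seat_plate, cup below 0.02 m/s and x of cup_mid in the frame of seat_mid between -0.003 and 0.003 m and y of cup_mid in the frame of seat_mid between -0.003 and 0.003 m and z of cup_mid in the frame of seat_mid between 0.021 and 0.027 m and angle between cup_mid's own z axis and vertical below 0.1 rad and angular speed of cup below 0.2 rad/s); the robot touches nothing.
It fails at once if a bystander is pushed more than 25 mm from where it stood (distance of any of cog, tin, tape, vee, mug, carton, loupe from where it was at the start of the episode above 0.025 m).
It also fails if it takes over 69 s, if anything falls off the work surface, if the arm or the gripper's body presses on something with over 40 N, if the wrist force passes 120 N, or if a joint passes its speed limit or range.

## Working session

There is one attempt and no reset: what is moved stays moved. The work goes in short steps, each a Python script; the robot and the scene stay as the last script left them, time stands still between calls to the robot, and variables do not carry over. Pictures are saved under pics/ and viewed, about 8 in all and at most 12, crops included, and the job is handed in when it is done.

```bash
mkdir -p pics; python3 - <<'E'
from workcell import bot
import cv2,numpy as np
np.set_printoptions(precision=4,suppress=True)
for n in("scene","top"):
    cv2.imwrite(f"pics/{n}0.png",bot.camera(n)[:,:,::-1]); c=bot.calibration(n); print(n,c)
print(bot.read_clock(),bot.read_position(),bot.read_orientation(),bot.grip_depth)
E
```

```text
scene {'intrinsics': array([[470.4167,   0.    , 315.0054],
       [  0.    , 470.4167, 239.1   ],
       [  0.    ,   0.    ,   1.    ]]), 'D': array([0.0333, 0.    , 0.    , 0.    , 0.    ]), 'world_from_camera': array([[ 0.4297,  0.7625, -0.4836,  1.0564],
       [ 0.903 , -0.3626,  0.2306, -0.2459],
       [ 0.0004, -0.5358, -0.8443,  1.061 ],
       [ 0.    ,  0.    ,  0.    ,  1.    ]])}
top {'intrinsics': array([[517.7914,   0.    , 320.8599],
       [  0.    , 517.7914, 239.457 ],
       [  0.    ,   0.    ,   1.    ]]), 'D': array([-0.0006,  0.    ,  0.    ,  0.    ,  0.    ]), 'world_from_camera': array([[ 0.0134, -0.9987,  0.0494,  0.3796],
       [-0.9999, -0.0133,  0.0027,  0.023 ],
       [-0.002 , -0.0494, -0.9988,  1.5881],
       [ 0.    ,  0.    ,  0.    ,  1.    ]])}
0.1 [0.1514 0.6061 0.2307] [ 0.7018  0.0859  0.7018 -0.0867] 0.0187
```

View pics/scene0.png

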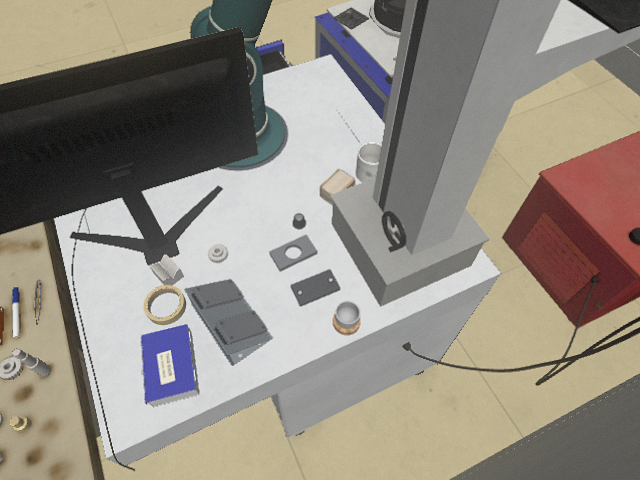

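View pics/top0.png

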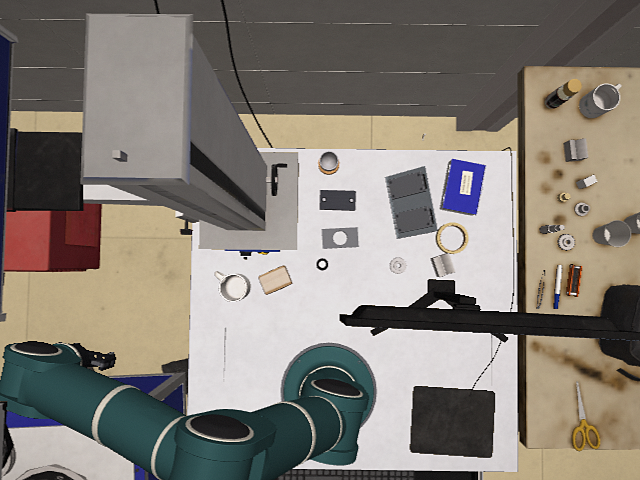

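The scene camera sees the pallet at about (316,287), seat plate at (293,252), cup at (347,314) and stand at (229,318). In the top view they are at (337,200), (340,238), (329,161) and (412,203). The stand's low side faces +y. Next, enlarged crops for precise corners, and kinematic samples from IK.

```bash
python3 - <<'E'
import cv2
a=cv2.imread("pics/top0.png")[145:270,305:445]; cv2.imwrite("pics/top0c.png",cv2.resize(a,None,fx=4.8,fy=4.8,interpolation=cv2.INTER_CUBIC))
a=cv2.imread("pics/scene0.png")[225:370,180:370]; cv2.imwrite("pics/scene0c.png",cv2.resize(a,None,fx=4,fy=4,interpolation=cv2.INTER_CUBIC))
E
cat > fitkin.py <<'E'
from workcell import bot
import numpy as np, json
from scipy.spatial.transform import Rotation as R
rng=np.random.default_rng(0); P=[];Q=[]
for i in range(400):
    r=rng.uniform(.35,.8);a=rng.uniform(-1.5,1.5);z=rng.uniform(0.05,.6)
    rot=R.from_euler('z',rng.uniform(-1.5,1.5))*R.from_euler('y',np.pi/2)*R.from_rotvec(rng.uniform(-.6,.6,3))
    x=rot.as_quat(); q4=[x[3],x[0],x[1],x[2]]
    s=bot.solve_ik([r*np.cos(a),r*np.sin(a),z],q4)
    if s is not None: P.append([r*np.cos(a),r*np.sin(a),z]+q4);Q.append(list(map(float,s)))
json.dump([P,Q],open("ik.json","w")); print(len(P),np.min(Q,0),np.max(Q,0),bot.read_clock())
E
python3 fitkin.py
```

```text
357 [-2.31356162 -0.38703118 -1.16880453  0.4331585  -1.18625145  0.19253737
 -2.80889188] [2.09378974 1.25016482 1.23944791 2.56573578 2.37417118 2.00257942
 2.81417582] 0.1
```

View pics/top0c.png

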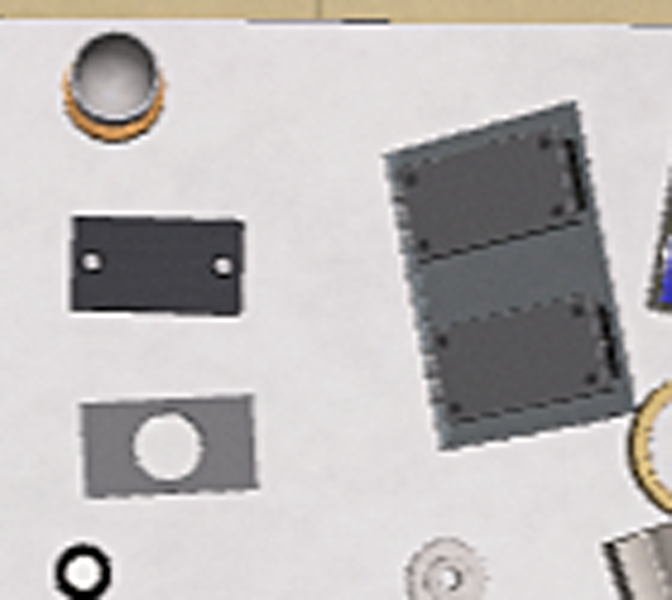

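View pics/scene0c.png

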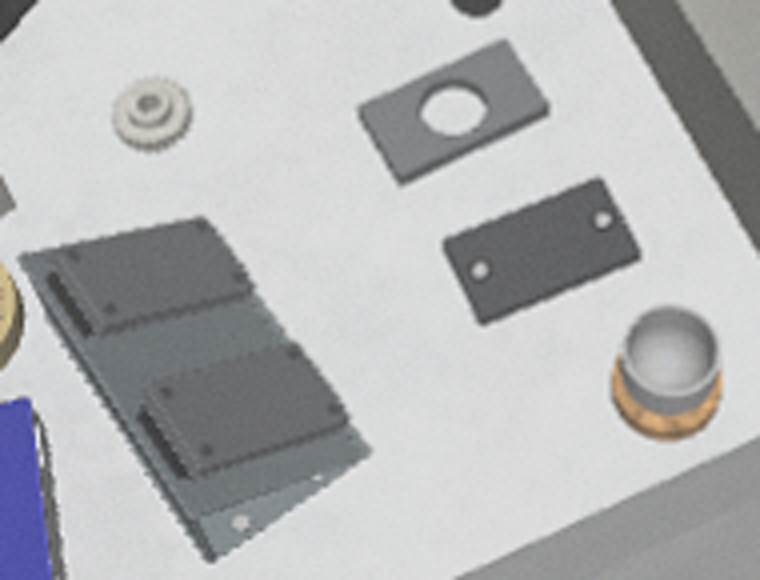

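The enlarged crops show clear outlines of pallet, seat plate and stand. On the far spacer, the top-face corners are at about crop px (400,172), (425,258), (578,222) and (548,133) in the top view. Now I'll fit silhouettes in both cameras, and the arm model.

```bash
cat > vis.py <<'E'
import cv2,numpy as np,json
from workcell import bot
from scipy.optimize import minimize,least_squares
CAL={n:bot.calibration(n) for n in("scene","top")}
def proj(n,P):
    c=CAL[n]; T=np.linalg.inv(c["world_from_camera"])
    return cv2.projectPoints(np.asarray(P,float).reshape(-1,3),cv2.Rodrigues(T[:3,:3])[0],T[:3,3],c["intrinsics"],c["D"])[0][:,0]
def pix2world(n,uv,z):
    c=CAL[n]; p=cv2.undistortPoints(np.array([[uv]],float),c["intrinsics"],c["D"])[0,0]
    W=c["world_from_camera"]; d=W[:3,:3]@[p[0],p[1],1]; o=W[:3,3]; return o+d*(z-o[2])/d[2]
def Rz(a): return np.array([[np.cos(a),-np.sin(a),0],[np.sin(a),np.cos(a),0],[0,0,1]])
def box(l,w,h,z0=0): return np.array([[x,y,z] for x in(-l/2,l/2) for y in(-w/2,w/2) for z in(z0,z0+h)])
def fit(n,img,pts,p0,thr=(60,190),roi=12,S=8):
    """x,y,yaw of a dark object on white by silhouette match; soft mask"""
    g=img.mean(2); 
    pr=proj(n,pts@Rz(p0[2]).T+[p0[0],p0[1],0]); lo=np.floor(pr.min(0)-roi).astype(int); hi=np.ceil(pr.max(0)+roi).astype(int)
    g=g[lo[1]:hi[1],lo[0]:hi[0]]; wh=np.percentile(g,90); 
    def cost(p):
        q=proj(n,pts@Rz(p[2]).T+[p[0],p[1],0])-lo
        hull=cv2.convexHull(q.astype(np.float32))[:,0]
        m=np.zeros((g.shape[0]*S,g.shape[1]*S),np.uint8)
        cv2.fillPoly(m,[np.round(((hull+.5)*S-.5)*16).astype(np.int32)],1,shift=4)
        m=cv2.resize(m.astype(np.float32),(g.shape[1],g.shape[0]),interpolation=cv2.INTER_AREA)
        dk=np.median(g[m>.99]); t=np.clip((wh-g)/(wh-dk),0,1)
        return ((m-t)**2).mean()
    r=minimize(cost,p0,method="Nelder-Mead",options=dict(initial_simplex=np.array(p0)+np.vstack([np.zeros(3),np.diag([.004,.004,.04])]),xatol=1e-5,fatol=1e-8,maxiter=300))
    return r.x,r.fun
E
cat > m1.py <<'E'
from vis import *
np.set_printoptions(precision=4,suppress=True)
I={n:cv2.imread(f"pics/{n}0.png") for n in CAL}
T=lambda x,y:((x+.5)/4.8-.5+305,(y+.5)/4.8-.5+145)
S=lambda x,y:((x+.5)/4-.5+180,(y+.5)/4-.5+225)
tan=np.tan(np.radians(35)); wedge=np.array([[x,y,z] for x,h in((-.0575,.09-.115*tan),(.0575,.09)) for y in(-.097,.097) for z in(0,h)])
for nm,pts,uv,z,yaw in(("pallet",box(.11,.06,.014),T(157,264),.014,np.pi/2),("seat",box(.11,.06,.014),T(169,446),.014,np.pi/2-.05),("stand",wedge,T(510,275),.05,-np.pi/2+.2)):
    w=pix2world("top",uv,z)
    for n in("top","scene"): print(nm,n,fit(n,I[n],pts,[w[0],w[1],yaw]))
# spacers
def plate(p): # x,y,z,yaw of mid, tilt 35: +x up slope
    c,s=np.cos(np.radians(35)),np.sin(np.radians(35)); Ry=np.array([[c,0,-s],[0,1,0],[s,0,c]])
    return (np.array([[-.055,.03,.006],[-.055,-.03,.006],[.055,-.03,.006],[.055,.03,.006]])@Ry.T)@Rz(p[3]).T+p[:3]
obs={"s1":([T(400,172),T(425,258),T(578,222),T(548,133)],[S(290,345),S(350,410),S(192,475),S(140,400)][0:0]),
     "s2":([T(430,335),T(453,420),T(608,385),T(580,297)],[])}
scn={"s1":[S(295,342),S(350,412),S(192,476),S(140,395)],"s2":[S(205,216),S(254,292),S(97,334),S(50,268)]}
# top order: low/+y? image left=+world y = low end; image up=+x world = stand +y
for k,(o,_) in obs.items():
    sc=[scn[k][1],scn[k][0],scn[k][3],scn[k][2]]
    f=lambda p:np.r_[(proj("top",plate(p))-np.array(o)).ravel(),(proj("scene",plate(p))-np.array(sc)).ravel()]
    w=pix2world("top",np.mean(o,0),.07); r=least_squares(f,[w[0],w[1],.07,-np.pi/2+.2])
    print(k,r.x,"rms px",np.sqrt((r.fun**2).mean()));print(r.fun.reshape(-1,2).T)
w=pix2world("top",T(116,76),.057);print("cup rim top",w, "scene",pix2world("scene",S(671,350),.057))
E
python3 m1.py
cat > kin.py <<'E'
import numpy as np,json
from scipy.spatial.transform import Rotation as R
from scipy.optimize import least_squares
def screw(w,v,q):
    th=q; W=np.array([[0,-w[2],w[1]],[w[2],0,-w[0]],[-w[1],w[0],0]]); Rm=np.eye(3)+np.sin(th)*W+(1-np.cos(th))*W@W
    T=np.eye(4);T[:3,:3]=Rm;T[:3,3]=(np.eye(3)*th+(1-np.cos(th))*W+(th-np.sin(th))*W@W)@v;return T
def fkall(X,q):
    T=np.eye(4);out=[]
    for i in range(7):
        w=X[6*i:6*i+3];w=w/np.linalg.norm(w);p=X[6*i+3:6*i+6]
        T=T@screw(w,-np.cross(w,p),q[i]);out.append(T.copy())
    M=np.eye(4);M[:3,:3]=R.from_rotvec(X[42:45]).as_matrix();M[:3,3]=X[45:48]
    return out,T@M
if __name__=="__main__":
    P,Q=json.load(open("ik.json"));P=np.array(P)[:120];Q=np.array(Q)[:120]
    best=None
    for s in range(32):
        sg=[1 if s>>k&1 else -1 for k in range(4)]
        ax=[(0,0,-1)]+[(0,1,0),(0,0,sg[0]),(0,1,0),(0,0,sg[1]),(0,1,0),(0,0,sg[2])]
        hs=[0,.36,.36,.78,.78,1.18,1.18]
        if s>=16: ax[0]=(0,0,1)
        X=[]
        for a,h in zip(ax,hs): X+=list(a)+[0,0,h]
        X+=list(R.from_euler('y',-np.pi/2).as_rotvec())+[0,0,1.5]
        def f(X):
            r=[]
            for p,q in zip(P,Q):
                T=fkall(X,q)[1]; Rr=R.from_quat([p[4],p[5],p[6],p[3]]).as_matrix()
                r+=[*(T[:3,3]-p[:3]),*(.3*(T[:3,:3]-Rr)).ravel()]
            return np.array(r)
        X=np.array(X,float)
        c=np.sqrt((f(X)**2).mean())
        if best is None or c<best[0]: best=(c,X,f)
    print("init",best[0]); c,X,f=best
    r=least_squares(f,X,max_nfev=40); print("rms",np.sqrt((r.fun**2).mean())); np.save("kin.npy",r.x)
    np.set_printoptions(precision=4,suppress=True);print(r.x[:42].reshape(7,6));print(r.x[42:])
E
time python3 kin.py
```

```text
pallet top (array([ 0.5799, -0.0208,  1.554 ]), np.float64(0.004899740530549962))
pallet scene (array([ 0.5803, -0.0191,  1.5578]), np.float64(0.0587134309834362))
seat top (array([ 0.4642, -0.03  ,  1.633 ]), np.float64(0.05471911006079917))
seat scene (array([ 0.465 , -0.0277,  1.6344]), np.float64(0.0934132264203634))
stand top (array([ 0.5693, -0.2383, -1.3687]), np.float64(0.06810225177266775))
stand scene (array([ 0.571 , -0.2371, -1.3774]), np.float64(0.12528673384544575))
s1 [ 0.6201 -0.2257  0.0527 -1.3507] rms px 1.1318932602811511
[[-0.7228 -1.7458 -0.4536  1.3741 -0.8701 -1.5895 -0.3061  1.4322]
 [ 0.0589  1.3818 -0.1771 -1.6505  1.7145  0.3461 -1.1256 -0.6415]]
s2 [ 0.5194 -0.2463  0.048  -1.3442] rms px 1.1106107193664718
[[-0.6766 -1.1434 -0.0371  1.2283 -0.3511 -1.6126 -0.3101  1.6564]
 [-0.4833  1.0885  0.503  -1.2233  0.1321  1.8366 -2.0555  0.3362]]
cup rim top [0.6917 0.0067 0.057 ] scene [0.6928 0.0101 0.057 ]
init 0.175822308293572
rms 1.0918266036336182e-11
[[ 0.     -0.     -0.9687 -0.     -0.     -0.0162]
 [ 0.      1.0914 -0.      0.      0.9147  0.2891]
 [-0.     -0.     -1.0766  0.     -0.0145  0.3728]
 [ 0.      1.125  -0.      0.      0.0067  0.7909]
 [ 0.     -0.     -1.0321  0.     -0.0304  0.8224]
 [ 0.      0.9821 -0.      0.      0.0007  1.2607]
 [ 0.     -0.     -1.3101  0.     -0.0308  1.112 ]]
[ 1.2092 -1.2092  1.2092  0.     -0.0308  1.5686]
real	1m0.241s
user	1m2.946s
sys	0m0.146s
```

Arm model is exact, and the cameras agree to 1–3 mm. The fitted spacer height (0.05) disagrees with the 0.0656 expected from the stand geometry, so I'll overlay both.

```bash
cat > ov.py <<'E'
from vis import *
c,s=np.cos(np.radians(35)),np.sin(np.radians(35)); Ry=np.array([[c,0,-s],[0,1,0],[s,0,c]])
yaw=-1.373; st=np.array([.570,-.2377,0])
tan=s/c; wedge=np.array([[-.0575,.097,.0095],[-.0575,-.097,.0095],[.0575,-.097,.09],[.0575,.097,.09]])
def pl(xz,y,z): return (np.array([[-.055,.03,z],[-.055,-.03,z],[.055,-.03,z],[.055,.03,z]])@Ry.T+[xz[0],y,xz[1]])
out=[]
for n,(u0,u1,v0,v1) in(("top",(380,446,160,246)),("scene",(180,276,272,368))):
    F=6 if n=="top" else 5.4
    im=cv2.resize(cv2.imread(f"pics/{n}0.png")[v0:v1,u0:u1],None,fx=F,fy=F,interpolation=cv2.INTER_CUBIC)
    def d(P,col):
        q=((proj(n,P@Rz(yaw).T+st)-[u0,v0]+.5)*F-.5); cv2.polylines(im,[np.round(q*8).astype(np.int32)],True,col,1,cv2.LINE_AA,3)
    d(wedge,(255,80,0))
    d(pl((-.0017,.0656),.052,.006),(0,0,255)); d(pl((-.0017,.050),-.052,.006),(0,255,0))
    h=520; out.append(cv2.copyMakeBorder(im,0,h-im.shape[0],0,0,cv2.BORDER_CONSTANT) if im.shape[0]<h else im[:h])
o=np.hstack(out)[:,:800];cv2.imwrite("pics/ov1.png",o)
o.shape
E
python3 ov.py
```

```text
(no output)
```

View pics/ov1.png

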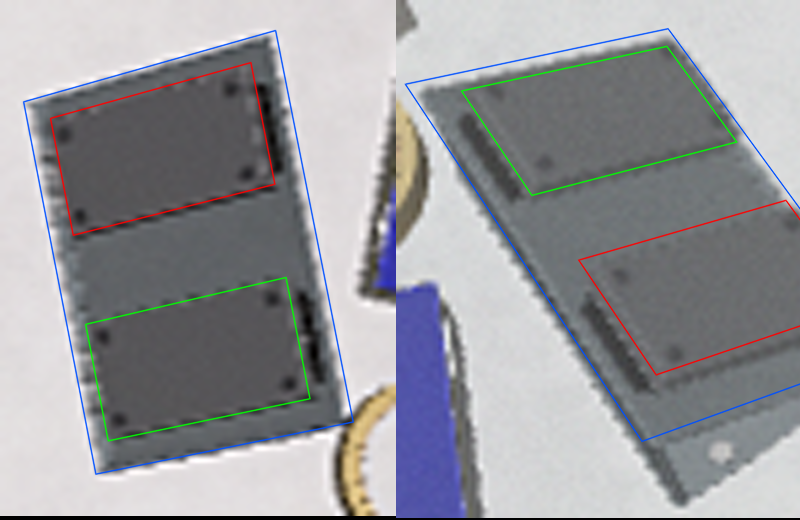

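The overlay shows the real deck edge and plates lower than the 0.0656 hypothesis. The dark corner dots on the plates are sharp, so I'll use them for a joint two-camera fit, correcting for the cameras' mutual offset (~1 mm, 1.8 mm).

```bash
cat > m2.py <<'E'
from vis import *
np.set_printoptions(precision=4,suppress=True)
I={n:cv2.imread(f"pics/{n}0.png") for n in CAL}
A=lambda x,y:((x+.5)/6-.5+380,(y+.5)/6-.5+160)
S=lambda x,y:((x+.5)/4-.5+180,(y+.5)/4-.5+225)
# order: (low,+y),(low,-y),(high,-y),(high,+y) in stand frame
g={"top":[A(63,133),A(80,216),A(246,174),A(230,89),A(102,337),A(119,420),A(289,384),A(272,299)],
"scene":[S(335,408),S(294,352),S(165,393),S(206,450),S(240,277),S(203,227),S(74,257),S(110,309)]}
def refine(n,p):
    k=8;im=I[n].mean(2); u,v=np.round(p).astype(int); w=im[v-3:v+4,u-3:u+4]
    b=np.percentile(w,60); d=np.clip(b-4-w,0,None); Y,X=np.mgrid[v-3:v+4,u-3:u+4]; d*=np.hypot(X-p[0],Y-p[1])<2.6
    return [(d*X).sum()/d.sum(),(d*Y).sum()/d.sum()]
g["scene"]=[g["scene"][i] for i in (1,0,3,2,5,4,7,6)] if 0 else g["scene"]
O={n:np.array([refine(n,p) for p in g[n]]) for n in g}
for n in g: print(n,np.abs(O[n]-np.array(g[n])).max())
c,s=np.cos(np.radians(35)),np.sin(np.radians(35)); Ry=np.array([[c,0,-s],[0,1,0],[s,0,c]])
B={"top":np.array([-.0005,-.0009,0]),"scene":np.array([.0005,.0009,0])}
def model(p):
    x,y,z,yaw,a,b,sep=p; P=[]
    for yy in(sep/2,-sep/2):
        P.append(np.array([[-a,b,.006],[-a,-b,.006],[a,-b,.006],[a,b,.006]])@Ry.T+[0,yy,0])
    return np.vstack(P)@Rz(yaw).T+[x,y,z]
f=lambda p:np.vstack([proj(n,model(p)+B[n])-O[n] for n in O]).ravel()
for perm in ([0,1,2,3,4,5,6,7],[1,0,3,2,5,4,7,6]):
    O2=O; O={"top":O2["top"],"scene":O2["scene"][perm]}
    r=least_squares(f,[.57,-.238,.052,-1.373,.045,.022,.104],loss="soft_l1"); rr=f(r.x)
    print(r.x,"rms",np.sqrt((rr**2).mean())); print(rr.reshape(-1,2).T); O=O2
    for yy in(.052,-.052): print("mid",np.array([0,yy,0])@Rz(r.x[3]).T+r.x[:3])
for h in (.05,.06,.07,.08,.09):
  for dep in(.115,):
    tan=s/c; W=np.array([[x,y,z] for x,hh in((-.0575,h-.115*tan),(.0575,h)) for y in(-.097,.097) for z in(min(0,hh) if 0 else 0,max(hh,0))])
    print(h,[fit(n,I[n],W,[.57,-.238,-1.373]) for n in CAL])
E
python3 m2.py
```

```text
top 0.1965758336321528
scene 0.5151098901098976
[ 0.5697 -0.2329  0.0582 -1.3734  0.0461  0.0211  0.104 ] rms 0.10719635412432346
[[ 0.0016 -0.1629 -0.0067 -0.1136 -0.1315 -0.1386 -0.1212 -0.1531 -0.0961
   0.0402 -0.0373 -0.0635 -0.2177 -0.0904 -0.1281 -0.0751]
 [-0.0254  0.0077  0.0197 -0.0705 -0.0133 -0.1723  0.0643 -0.0629 -0.1418
   0.1249 -0.161   0.1663 -0.0801  0.0896 -0.0539  0.0953]]
mid [ 0.6207 -0.2227  0.0582]
mid [ 0.5187 -0.2431  0.0582]
[ 0.5759 -0.2329  0.0705 -1.3851  0.0454 -0.0174  0.1029] rms 6.689471377041873
[[  3.31    -1.5846  -1.6592   3.1976   2.7823  -1.9856  -2.2164   2.7487
    0.9591  -0.9921  -1.1149   0.7662   1.1469  -0.6641  -0.6144   1.046 ]
 [  9.7849 -15.2644 -15.4248  10.4159   9.8457 -15.5604 -15.5098  10.4701
    1.5716  -0.8837  -0.9765   1.0729   1.1083  -1.0885  -1.2972   0.7436]]
mid [ 0.627  -0.2233  0.0705]
mid [ 0.5248 -0.2425  0.0705]
0.05 [(array([ 0.5669, -0.2373, -1.3865]), np.float64(0.11434484240726113)), (array([ 0.5718, -0.2431, -1.3724]), np.float64(0.034952123824622504))]
0.06 [(array([ 0.5677, -0.2369, -1.3874]), np.float64(0.11360171292681023)), (array([ 0.5712, -0.2416, -1.3657]), np.float64(0.04003571035729884))]
0.07 [(array([ 0.5683, -0.2368, -1.3853]), np.float64(0.11283460768241114)), (array([ 0.5706, -0.2402, -1.3725]), np.float64(0.04210345483441072))]
0.08 [(array([ 0.5699, -0.2368, -1.3791]), np.float64(0.11384662569286699)), (array([ 0.5703, -0.2395, -1.3655]), np.float64(0.05204775969061647))]
0.09 [(array([ 0.5713, -0.237 , -1.3753]), np.float64(0.1213806895935763)), (array([ 0.5691, -0.2391, -1.3608]), np.float64(0.06307012333242237))]
```

The dot fit is excellent: rms 0.1 px, and the separation comes out at the stated 104 mm. Spacer mids are (0.6207,-0.2227,0.058) and (0.5187,-0.2431,0.058). Now I'll locate the monitor edge and plan collision-checked joint configurations.

```bash
cat > plan.py <<'E'
import numpy as np
from scipy.optimize import least_squares
from scipy.spatial.transform import Rotation as R
from kin import fkall
X=np.load("kin.npy"); LO=np.array([-2.81,-.39,-1.27,.06,-1.19,.19,-2.82])+.03; HI=np.array([2.81,2.02,1.25,2.57,4.33,2,2.82])-.03
QS=np.array([-1.367,0.417,-0.01,1.614,0.005,1.111,-0.053])
def rot(xax,yax): return np.column_stack([xax,yax,np.cross(xax,yax)])
def quat(Rm): q=R.from_matrix(Rm).as_quat(); return [float(v) for v in(q[3],q[0],q[1],q[2])]
def fk(q): return fkall(X,q)[1]
def links(q):
    o,T=fkall(X,q); h=lambda p:np.r_[p,1]
    s=np.array([0,0,.289]); e=(o[2]@h([0,-.02,.791]))[:3]; w=(o[4]@h([0,-.03,1.2607]))[:3]; t=T[:3,3]; a=T[:3,0]
    return [(s,e,.09),(e,w,.085),(w,t-.075*a,.075),(t-.07*a,t,.03)]
BOX={"mon":None,"foot":([.42,.12,0],[.70,.37,.13]),"col":([.47,.18,0],[.66,.29,1.]),"head":([.40,.29,.45],[.72,.9,.75]),
 "mug":([.27,.16,0],[.40,.30,.095]),"bench":([-1,-1,-.2],[1,1,-.02])}
def setmon(x0,x1,yl): BOX["mon"]=([x0,yl-.625,.16],[x1,yl,.52])
def clear(q,skip=("bench",)):
    best=(9,"")
    for k,(a,b,r) in enumerate(links(q)):
        P=a+(b-a)*np.linspace(0,1,25)[:,None]
        for n,(lo,hi) in BOX.items():
            if n in skip: continue
            d=np.linalg.norm(np.maximum(np.maximum(lo-P,P-hi),0),axis=1).min()-r
            if d<best[0]: best=(d,f"{n}/{k}")
    return best
def ik(p,Rm,seed,n=1,w=1e-3,rng=np.random.default_rng(1)):
    sols=[]
    for i in range(n):
        s=np.clip(seed+(rng.normal(0,.5,7) if i else 0),LO,HI)
        f=lambda q:(lambda T:np.r_[T[:3,3]-p,.3*(T[:3,:3]-Rm).ravel(),w*(q-s)])(fk(q))
        r=least_squares(f,s,bounds=(LO,HI),max_nfev=60); r=least_squares(lambda q:f(q)[:12],r.x,bounds=(LO,HI),max_nfev=30)
        if np.abs(r.fun).max()<1e-4: sols.append(r.x)
    return sols
def pathclear(qs,m=15):
    best=(9,"")
    for a,b in zip(qs[:-1],qs[1:]):
        for t in np.linspace(0,1,m): best=min(best,clear(a+(b-a)*t))
    return best
E
cat > p1.py <<'E'
from plan import *
from vis import pix2world
np.set_printoptions(precision=3,suppress=True)
for z in(.5,.52): print("mon top",pix2world("top",(342,312),z),pix2world("top",(342,326),z),pix2world("top",(638,312),z))
print("mon scene bot/top",pix2world("scene",(257,155),.16),pix2world("scene",(243,30),.52))
setmon(.24,.36,-.01)
yaw=-1.3734;c,s=np.cos(np.radians(35)),np.sin(np.radians(35)); Z=lambda a:np.array([[np.cos(a),-np.sin(a),0],[np.sin(a),np.cos(a),0],[0,0,1]])
Rp=Z(yaw)@np.array([[c,0,-s],[0,1,0],[s,0,c]])
print("start",clear(QS),fk(QS)[:3,3])
for nm,m in(("s1",[.6207,-.2227,.0582]),("s2",[.5187,-.2431,.0582])):
    for sg in(1,-1):
        Rt=rot(-Rp[:,2],sg*Rp[:,1]); p=np.array(m)-.010*Rp[:,2]
        for j in range(2):
            so=ik(p+(0,.1)[j]*Rp[:,2],Rt,np.array([0,.5,0,1.6,0,1.1,0]),25,w=.01)
            so=sorted(so,key=lambda q:-clear(q)[0])[:3]
            for q in so: print(nm,sg,j,q,clear(q),[l[1].round(2) for l in links(q)[:2]])
for nm,p,yw in(("pallet",[.58,-.02,.02],1.556),("seat",[.4646,-.0289,.01],1.634),("cup",[.692,.008,.03],1.556)):
    for sg in(1,-1):
        Rt=rot([0,0,-1],sg*Z(yw)[:,1]); so=ik(np.array(p)+[0,0,.1],Rt,np.array([0,.5,0,1.6,0,1.1,0]),12,w=.01)
        for q in sorted(so,key=lambda q:-clear(q)[0])[:2]: print(nm,sg,q,clear(q))
E
time python3 p1.py
```

```text
mon top [ 0.282 -0.02   0.5  ] [ 0.253 -0.021  0.5  ] [ 0.291 -0.638  0.5  ]
mon top [ 0.284 -0.019  0.52 ] [ 0.256 -0.02   0.52 ] [ 0.292 -0.626  0.52 ]
mon scene bot/top [ 0.247 -0.024  0.16 ] [ 0.268 -0.02   0.52 ]
start (np.float64(0.14213301953372962), 'mon/0') [0.152 0.606 0.231]
s1 1 0 [-0.495  0.822  0.732  1.859  0.185  0.471  0.054] (np.float64(0.02157737274695891), 'col/1') [array([0.33, 0.16, 0.63]), array([ 0.59, -0.05,  0.3 ])]
s1 1 0 [-0.516  0.838  0.764  1.86   0.123  0.466  0.105] (np.float64(0.01579139424041845), 'col/1') [array([0.33, 0.17, 0.63]), array([ 0.59, -0.05,  0.3 ])]
s1 1 0 [-0.575  0.887  0.857  1.862 -0.068  0.46   0.266] (np.float64(-0.0002028600250273821), 'col/1') [array([0.33, 0.19, 0.61]), array([ 0.59, -0.05,  0.3 ])]
s1 1 1 [-0.629  0.659  0.769  1.876  0.265  0.647 -0.01 ] (np.float64(0.02477327041053999), 'mon/1') [array([0.26, 0.16, 0.69]), array([0.58, 0.  , 0.38])]
s1 1 1 [-0.638  0.665  0.784  1.876  0.247  0.644  0.005] (np.float64(0.02421112630169997), 'col/1') [array([0.26, 0.17, 0.69]), array([0.58, 0.  , 0.38])]
s1 1 1 [-0.619  0.653
[... 3614 characters left out ...]
(np.float64(-0.026432144138551536), 'mon/1')
seat -1 [-0.433  0.337  0.501  2.119 -0.238  0.739  0.284] (np.float64(-0.0693493470478691), 'mon/1')
seat -1 [-0.398  0.331  0.458  2.118 -0.216  0.736  0.263] (np.float64(-0.07016448733037806), 'mon/1')
cup 1 [-0.552  0.77   0.78   1.532 -0.587  1.085 -2.79 ] (np.float64(-0.009574181070064122), 'col/1')
cup 1 [-0.552  0.77   0.78   1.532 -0.587  1.085 -2.79 ] (np.float64(-0.009574187649237315), 'col/1')
cup -1 [-0.244  0.649  0.279  1.52  -0.199  1.     0.074] (np.float64(-0.01843193260625524), 'mon/0')
cup -1 [-0.233  0.647  0.263  1.52  -0.187  1.     0.066] (np.float64(-0.019655128012010636), 'mon/0')
real	1m16.814s
user	1m3.447s
sys	0m0.404s
```

```bash
cat > p2.py <<'E'
from plan import *
import json,sys
np.set_printoptions(precision=3,suppress=True)
setmon(.24,.31,-.02)
Z=lambda a:np.array([[np.cos(a),-np.sin(a),0],[np.sin(a),np.cos(a),0],[0,0,1]])
c,s=np.cos(np.radians(35)),np.sin(np.radians(35))
Rp=Z(-1.3734)@np.array([[c,0,-s],[0,1,0],[s,0,c]]); RtS=rot(-Rp[:,2],Rp[:,1])
def flat(yaw): return rot(np.array([0,0,-1.]),-Z(yaw)[:,1])
def tgt():
    n=Rp[:,2]; d={}
    for k,m in(("s1",[.6207,-.2227,.0582]),("s2",[.5187,-.2431,.0582])):
        d[k]=(np.array(m)-.006*n,RtS); d[k+"u"]=(np.array(m)+.10*n,RtS)
    for k,m,yw in(("pal",[.5801,-.02,.01],1.556),("seat",[.4646,-.0289,.003],1.634),("cup",[.692,.0085,.03],1.556)):
        d[k]=(np.array(m),flat(yw)); d[k+"u"]=(np.array(m)+[0,0,.13],flat(yw))
    return d
if __name__=="__main__":
    out={}
    for k,(p,Rt) in tgt().items():
        best=(-9,)
        for j3 in(.3,.5,.7,.9,1.1):
            f=lambda q:(lambda T:np.r_[T[:3,3]-p,.3*(T[:3,:3]-Rt).ravel(),(q[2]-j3)])(fk(q))
            r=least_squares(f,[-j3*.8,.6,j3,1.9,0,.8,.1],bounds=(LO,HI),max_nfev=80)
            if np.abs(r.fun).max()<1e-3:
                cl=clear(r.x)
                print(k,r.x,"%.3f %s"%cl)
E
python3 p2.py
python3 - <<'E'
import sys;sys.path.insert(0,".");import os;os.chdir(".")
from p2 import *
for v in([-1.367,-.1,0,2.2,0,1.05,-.05],[-1.367,-.3,0,2.4,0,1.05,-.05]):
    v=np.array(v);print(fk(v)[:3,3],clear(v),links(v)[1][1]); g=v.copy();g[0]=-.7;g[2]=.5;print(fk(g)[:3,3],clear(g),pathclear([QS,v,g]))
E
```

```text
s1 [-0.191  0.689  0.3    1.851  0.752  0.614 -0.395] -0.028 mon/0
s1 [-0.339  0.731  0.5    1.856  0.542  0.54  -0.236] -0.003 mon/0
s1 [-0.478  0.801  0.7    1.86   0.248  0.483  0.002] 0.027 mon/0
s1 [-0.604  0.905  0.9    1.864 -0.15   0.468  0.334] -0.006 col/1
s1 [-0.709  1.052  1.1    1.866 -0.597  0.528  0.701] -0.036 col/1
s1u [-0.299  0.526  0.3    1.864  0.666  0.788 -0.33 ] 0.020 mon/0
s1u [-0.45   0.56   0.5    1.869  0.529  0.732 -0.224] 0.033 mon/0
s1u [-0.593  0.616  0.7    1.874  0.35   0.681 -0.08 ] 0.033 col/1
s1u [-0.723  0.702  0.9    1.878  0.11   0.646  0.119] 0.010 col/1
s1u [-0.833  0.829  1.1    1.88  -0.208  0.646  0.386] -0.016 col/1
s2 [-0.161  0.572  0.3    2.096  0.973  0.521 -0.589] -0.031 mon/1
s2 [-0.322  0.612  0.5    2.102  0.801  0.434 -0.454] -0.020 mon/1
s2 [-0.476  0.68   0.7    2.106  0.515  0.351 -0.209] 0.002 mon/1
s2 [-0.618  0.785  0.9    2.109  0.006  0.302  0.25 ] 0.026 mon/1
s2 [-0.739  0.943  1.1    2.112 -0.655  0.358  0.845] 0.006 head/0
s2u [-0.291  0.374  0.3    2.112  0.797  0.72  -0.445] -0.031 mon/1
s2u [-0.458  0.401  0.5    2.
[... 1977 characters left out ...]
  1.5   -0.199  1.053  0.073] -0.004 mon/0
cupu [-0.387  0.652  0.5    1.505 -0.338  1.072  0.174] 0.012 mon/0
cupu [-0.508  0.704  0.7    1.509 -0.485  1.107  0.28 ] 0.008 col/1
cupu [-0.614  0.782  0.9    1.513 -0.645  1.163  0.39 ] -0.021 col/1
cupu [-0.701  0.888  1.1    1.516 -0.817  1.248  0.502] -0.050 col/1
[0.102 0.339 0.243] (np.float64(0.14567097455474845), 'mon/0') [0.101 0.342 0.551]
[0.357 0.046 0.238] (np.float64(-0.015315592078613216), 'mon/1') (np.float64(-0.015315592078613216), 'mon/1')
[0.082 0.243 0.223] (np.float64(0.15082920131615066), 'mon/0') [0.081 0.246 0.531]
[0.257 0.038 0.213] (np.float64(-0.06818617748353385), 'mon/1') (np.float64(-0.06818617748353385), 'mon/1')
```

```bash
sed -i 's/(s,e,.09),(e,w,.085)/(s,e,.08),(e,w,.075)/' plan.py; cat > cfg.py <<'E'
from p2 import *
def solve(p,Rt,j3):
    f=lambda q:(lambda T:np.r_[T[:3,3]-p,.3*(T[:3,:3]-Rt).ravel(),(q[2]-j3)])(fk(q))
    r=least_squares(f,[-j3*.8,.6,j3,1.9,0,.8,.1],bounds=(LO,HI),max_nfev=80,xtol=1e-12,ftol=1e-12); assert np.abs(r.fun).max()<1e-4; return r.x
J={"s1u":.6,"s2u":.95,"palu":.7,"seatu":1.0,"cupu":.5}
D=tgt(); C={k:solve(*D[k],j) for k,j in J.items()}
V=np.array([-1.367,-.1,0,2.2,0,1.05,-.05]); 
if __name__=="__main__":
    for a in([QS,V,C["s1u"]],[C["s1u"],C["palu"]],[C["palu"],C["s2u"]],[C["palu"],C["seatu"]],[C["palu"],C["cupu"]]): print(pathclear(a))
    for t in np.linspace(0,1,8): q=V+(C["s1u"]-V)*t; print(fk(q)[:3,3],clear(q))
E
python3 cfg.py
```

```text
(np.float64(-0.075), 'col/1')
(np.float64(0.05192661500042951), 'mon/0')
(np.float64(0.020624399879224417), 'mon/1')
(np.float64(-0.002329407870831565), 'mon/1')
(np.float64(0.022308793155094764), 'mon/0')
[0.102 0.339 0.243] (np.float64(0.15567097455474843), 'mon/0')
[0.199 0.339 0.226] (np.float64(0.12412149253849811), 'mug/3')
[0.299 0.312 0.207] (np.float64(0.049093729612810943), 'head/2')
[0.394 0.258 0.187] (np.float64(-0.032633876118976106), 'head/2')
[0.478 0.178 0.169] (np.float64(-0.07093193648684047), 'col/2')
[0.545 0.077 0.154] (np.float64(-0.075), 'col/1')
[ 0.589 -0.04   0.144] (np.float64(0.00040969862697315396), 'col/1')
[ 0.609 -0.166  0.14 ] (np.float64(0.05192661500042951), 'mon/0')
```

```bash
python3 - <<'E'
from cfg import *
res=[]
for x in(.40,.44,.48):
  for y in(-.02,.02):
    for z in(.2,.26,.32):
      for j3 in(.6,.9,1.1):
        try:q=solve(np.array([x,y,z]),flat(1.556),j3)
        except Exception: continue
        if clear(q)[0]<.01: continue
        res.append((pathclear([QS,V,q,C["s1u"]]),pathclear([V,q]),pathclear([q,C["s1u"]]),x,y,z,j3,q))
res.sort(key=lambda r:-r[0][0])
for r in res[:4]: print(r)
for z in(.08,.1,.13):
  for j3 in(1.0,1.1,1.18):
    q=solve(D["seat"][0]+[0,0,z],D["seat"][1],j3); print(z,j3,clear(q),pathclear([C["palu"],q]),np.abs(q-C["palu"]).max())
E
```

```text
((np.float64(0.02348863406461975), 'mon/2'), (np.float64(0.02348863406461975), 'mon/2'), (np.float64(0.02348863406461975), 'mon/2'), 0.4, 0.02, 0.32, 0.9, array([-1.139, -0.201,  0.9  ,  2.027,  0.166,  1.245, -0.318]))
((np.float64(0.023488578022375806), 'mon/2'), (np.float64(0.023488578022375806), 'mon/2'), (np.float64(0.023488578022375806), 'mon/2'), 0.4, 0.02, 0.32, 0.6, array([-0.779, -0.129,  0.6  ,  2.021,  0.077,  1.228, -0.224]))
((np.float64(0.016382725269308313), 'mon/1'), (np.float64(0.016382725269308313), 'mon/1'), (np.float64(0.016382725269308313), 'mon/1'), 0.4, 0.02, 0.26, 0.6, array([-0.742, -0.057,  0.6  ,  2.109,  0.036,  1.079, -0.175]))
((np.float64(0.015564801941719789), 'mon/1'), (np.float64(0.015564801941719789), 'mon/1'), (np.float64(0.015564801941719789), 'mon/1'), 0.4, 0.02, 0.26, 0.9, array([-1.061, -0.09 ,  0.9  ,  2.116,  0.08 ,  1.084, -0.215]))
0.08 1.0 (np.float64(0.012993125991347151), 'mon/1') (np.float64(0.012993125991347151), 'mon/1') 0.3741513979462249
0.08 1.1 (np.float64(0.02347198728062297), 'mon/1') (np.float64(0.02347198728062297), 'mon/1') 0.46145964580001897
0.08 1.18 (np.float64(0.03167408887823167), 'mon/1') (np.float64(0.03167408887823167), 'mon/1') 0.533617605382877
0.1 1.0 (np.float64(0.004645679828119781), 'mon/1') (np.float64(0.004645679828119781), 'mon/1') 0.3056055920818246
0.1 1.1 (np.float64(0.014903980038307174), 'mon/1') (np.float64(0.014903980038307174), 'mon/1') 0.3999999999994557
0.1 1.18 (np.float64(0.023408346484982467), 'mon/1') (np.float64(0.023408346484982467), 'mon/1') 0.47999999995873055
0.13 1.0 (np.float64(-0.002329407870831565), 'mon/1') (np.float64(-0.002329407870831565), 'mon/1') 0.29999999977359126
0.13 1.1 (np.float64(0.004405924573364001), 'mon/1') (np.float64(0.004405924573364001), 'mon/1') 0.4000000000002901
0.13 1.18 (np.float64(0.011331434868945459), 'mon/1') (np.float64(0.011331434868945459), 'mon/1') 0.47999999999979237
```

```bash
cat > run1.py <<'E'
from workcell import bot
from cfg import *
bot.move_joints(V); bot.move_joints([-0.779,-0.129,0.6,2.021,0.077,1.228,-0.224]); print(bot.read_clock())
bot.move_joints(C["s1u"]); bot.command_gripper(.070,60); print(bot.read_clock(),bot.read_position()-D["s1u"][0],bot.read_opening(),bot.read_wrist_force())
n=Rp[:,2]; m=D["s1"][0]+.006*n
bot.move_straight(m+.02*n,feed=.25)
h=bot.move_straight(m-.018*n,feed=.03,guard=6)
print("hit",h,"tcp below mid",-(bot.read_position()-m)@n,bot.read_wrist_force(),bot.read_clock())
E
python3 run1.py
```

```text
2.7917
4.3417 [0.    0.    0.001] 0.0697620350008838 [ 0.066  0.889 -0.733]
hit False tcp below mid 0.017818942947664503 [ 1.013  0.101 -0.176] 6.225
```

```bash
python3 - <<'E'
from workcell import bot
from cfg import *
n=Rp[:,2]; m=D["s1"][0]+.006*n
h=bot.move_straight(m-.03*n,feed=.03,guard=6)
print("hit",h,"tcp below mid",-(bot.read_position()-m)@n,bot.read_wrist_force(),bot.read_clock())
import cv2; i=bot.camera("scene"); cv2.imwrite("pics/s1.png",cv2.resize(i[200:400,120:370,::-1],None,fx=3,fy=3,interpolation=cv2.INTER_CUBIC))
E
```

```text
hit True tcp below mid 0.023358546687438666 [-3.51   2.495 10.297] 6.525
```

View pics/s1.png

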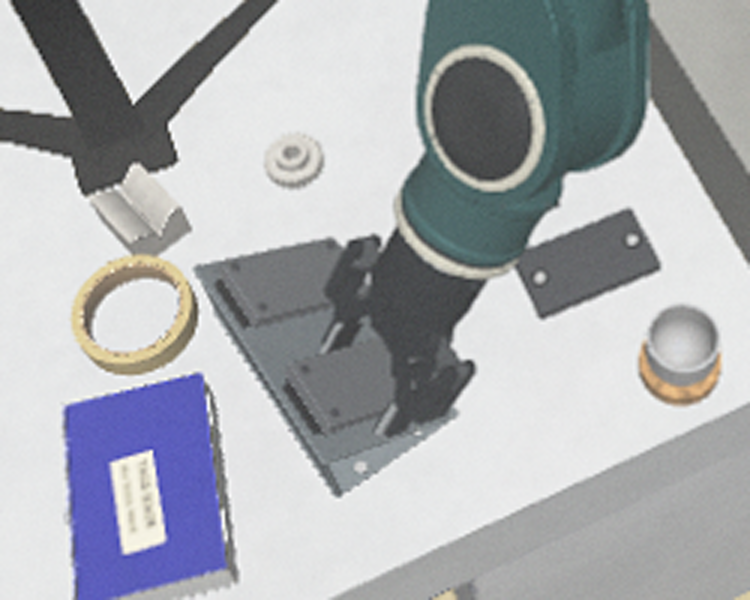

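Contact with the deck at 23.4 mm tip travel fits: fingertips sit ~9 mm behind the TCP at 70 mm opening. The picture shows the fingers straddling the far spacer evenly. Grip, carry, place.

```bash
cat > run2.py <<'E'
from workcell import bot
from cfg import *
import cv2
n=Rp[:,2]; PAL=np.array([.5801,-.01995]); RF=flat(1.556)
def pick_spacer(k,below=.017):
    m=D[k][0]+.006*n
    bot.move_straight(m-below*n,feed=.1)
    bot.command_gripper(.050,60); print("opening",bot.read_opening())
    bot.move_straight(m+.09*n,feed=.25)
    print("held",bot.read_opening(),bot.read_wrist_force(),bot.read_clock())
def place(zmid,below,xy=PAL):
    bot.move_joints(C["palu"])
    z=zmid-below; q=quat(RF)
    bot.move_straight([*xy,z+.012],q,feed=.25)
    h=bot.move_straight([*xy,z-.003],q,feed=.02,guard=4)
    print("hit",h,"tcp err z",bot.read_position()[2]-z,bot.read_wrist_force())
    bot.command_gripper(.072); 
    bot.move_straight([*xy,z+.06],feed=.25); print("placed",bot.read_clock())
def snap(nm,n="scene"): cv2.imwrite(f"pics/{nm}.png",bot.camera(n)[:,:,::-1])
if __name__=="__main__":
    pick_spacer("s1"); place(.020,.017); bot.move_joints(C["s2u"]); snap("a_top","top"); snap("a_scene"); print(bot.read_clock())
E
python3 run2.py
```

```text
opening 0.058739665421704244
held 0.05807193234728956 [ 0.288 -1.035 -1.546] 7.675
hit True tcp err z 0.003954371931566836 [ 3.793 -0.496 -4.882]
placed 10.35
11.275
```

```bash
cat > chk.py <<'E'
from vis import *
import sys
np.set_printoptions(precision=4,suppress=True)
pre,H=sys.argv[1],float(sys.argv[2])
c=[]
for n in("top","scene"):
    im=cv2.imread(f"pics/{pre}_{n}.png"); print(n,fit(n,im,box(.11,.06,H),[.58,-.02,1.556],roi=8))
    q=proj(n,[[.58,-.02,.02]])[0].astype(int); a=cv2.resize(im[q[1]-32:q[1]+33,q[0]-40:q[0]+40],None,fx=5,fy=5,interpolation=cv2.INTER_CUBIC); c.append(a)
cv2.imwrite(f"pics/{pre}_c.png",np.hstack(c))
E
python3 chk.py a .026
```

```text
top (array([ 0.5479, -0.0347,  1.9018]), np.float64(0.18896393979984455))
scene (array([ 0.5804, -0.0188,  1.552 ]), np.float64(0.07291106567723955))
```

View pics/a_c.png

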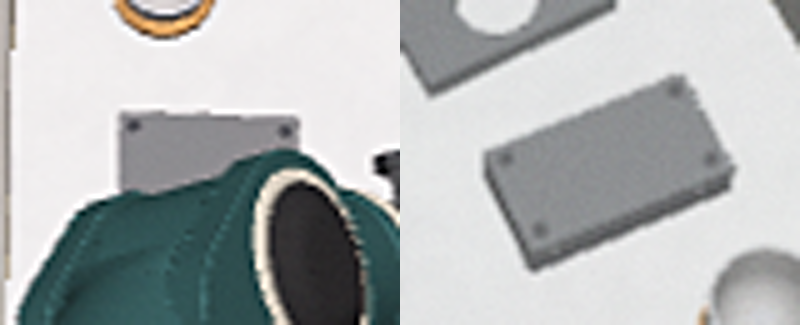

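The scene fit of the placed plate matches the pallet within 0.5 mm and 0.006 rad, and the crop shows it flush. The guard likely tripped about 4 mm early, on motion rather than contact, so I'll settle before guarding. Next is the second spacer.

```bash
sed -i 's/    h=bot.move_straight(\[\*xy,z-.003\],q,feed=.02,guard=4)/    bot.hold(.3); print(bot.read_wrist_force()); h=bot.move_straight([*xy,z-.003],q,feed=.02,guard=6)/' run2.py
cat > run3.py <<'E'
from run2 import *
m=D["s2"][0]+.006*n
bot.command_gripper(.070,60)
bot.move_straight(m+.02*n,feed=.25)
pick_spacer("s2"); place(.032,.017)
snap("b_scene"); snap("b_top","top")
E
python3 run3.py; python3 chk.py b .038
```

```text
opening 0.05879240072082047
held 0.058755633165887895 [ 0.062 -0.313 -1.917] 13.3167
[ 0.337  0.089 -1.257]
hit True tcp err z 0.003778629022995996 [ 0.864 -0.032 -1.496]
placed 16.1083
top (array([ 0.5764, -0.0064,  1.577 ]), np.float64(0.40898132753807426))
scene (array([ 0.5796, -0.0184,  1.5737]), np.float64(0.12323954758105249))
```

View pics/b_scene.png

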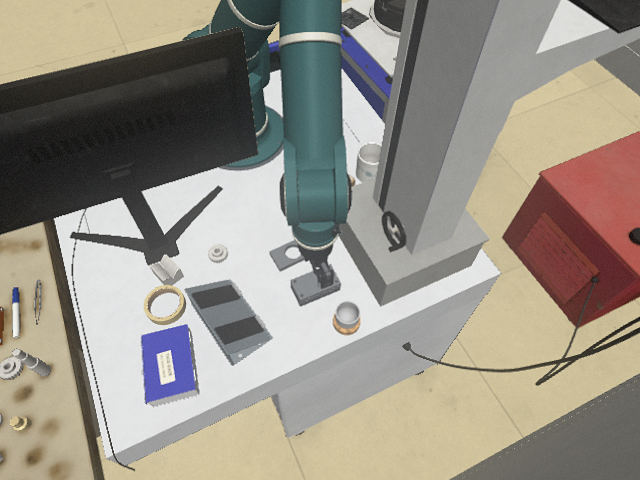

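Both spacers are off the stand. Both contacts came 3.8 mm early, which means the plates sit ~13 mm from the TCP. That was real contact, not false trips. Next is the seat plate, with a guarded touch on the bench.

```bash
cat > run4.py <<'E'
from run2 import *
p,Rt=D["seat"]; su=solve(np.array([*p[:2],.085]),Rt,1.15)
print(pathclear([np.array(bot.read_joints()),su]))
bot.move_joints(su); snap("c_scene"); bot.command_gripper(.070,60)
bot.move_straight([*p[:2],.012],quat(Rt),feed=.2); bot.hold(.2)
h=bot.move_straight([*p[:2],-.012],quat(Rt),feed=.02,guard=5)
z=bot.read_position()[2]; print("bench hit",h,z,bot.read_wrist_force(),bot.read_clock())
E
python3 run4.py; python3 chk.py c .038 2>&1 | tail -1
python3 - <<'E'
import sys;sys.path.insert(0,".")
import os;os.chdir(".")
from vis import *
im=cv2.imread("pics/c_scene.png");print(fit("scene",im,box(.11,.06,.038),[.58,-.02,1.556],roi=6))
q=proj("scene",[[.55,-.02,.02]])[0].astype(int);cv2.imwrite("pics/c_c.png",cv2.resize(im[q[1]-50:q[1]+50,q[0]-60:q[0]+60],None,fx=5,fy=5,interpolation=cv2.INTER_CUBIC))
E
```

```text
(np.float64(0.027913460074183216), 'mon/1')
bench hit True -0.007680815939313225 [-2.403  1.935 10.786] 18.7917
AttributeError: 'NoneType' object has no attribute 'mean'
(array([ 0.58034643, -0.01853465,  1.55465888]), np.float64(0.06980639122657281))
```

View pics/c_c.png

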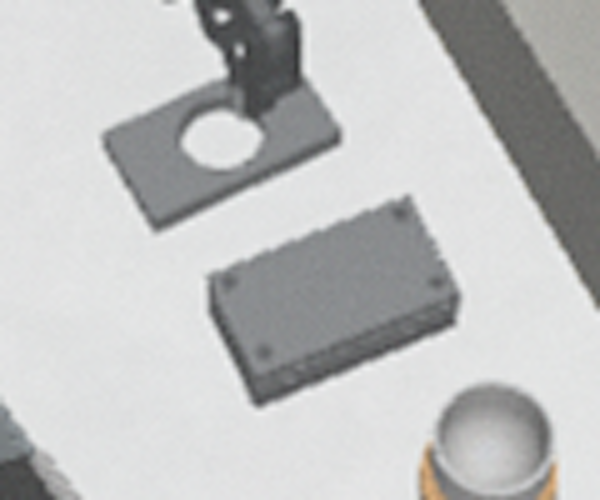

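The two-spacer pile is flush: fit (0.5803,-0.0185,1.555) against pallet-only (0.5803,-0.0191,1.558). Next, lay the seat plate.

```bash
cat > run5.py <<'E'
from run2 import *
p,Rt=D["seat"]; su=solve(np.array([*p[:2],.085]),Rt,1.15)
bot.move_straight([*p[:2],-.003],feed=.05); bot.command_gripper(.05,60); print("op",bot.read_opening(),bot.read_wrist_force())
bot.move_straight([*p[:2],.085],feed=.25); print("held",bot.read_opening(),bot.read_wrist_force())
place(.045,.010); 
E
python3 run5.py
cat > run6.py <<'E'
from run2 import *
p,Rt=D["cup"]; bot.move_joints(C["cupu"]); snap("d_scene"); print(bot.read_clock(),bot.read_joints())
E
python3 run6.py
python3 - <<'E'
import sys;sys.path.insert(0,".")
import os;os.chdir(".")
from vis import *
im=cv2.imread("pics/d_scene.png");print(fit("scene",im,box(.11,.06,.052),[.58,-.02,1.556],roi=6))
q=proj("scene",[[.6,-.02,.03]])[0].astype(int);cv2.imwrite("pics/d_c.png",cv2.resize(im[q[1]-50:q[1]+50,q[0]-60:q[0]+60],None,fx=5,fy=5,interpolation=cv2.INTER_CUBIC))
E
```

```text
op 0.05842032703630268 [-3.264  1.567 13.989]
held 0.05809254103651699 [ 0.051  0.145 -2.665]
[-0.25   0.462 -1.473]
hit True tcp err z 0.0002998445453795476 [-2.434  1.095  9.786]
placed 22.525
23.1667 [-0.387  0.653  0.5    1.507 -0.338  1.071  0.175]
(array([ 0.58011941, -0.01859207,  1.56073152]), np.float64(0.08422978246045235))
```

View pics/d_c.png

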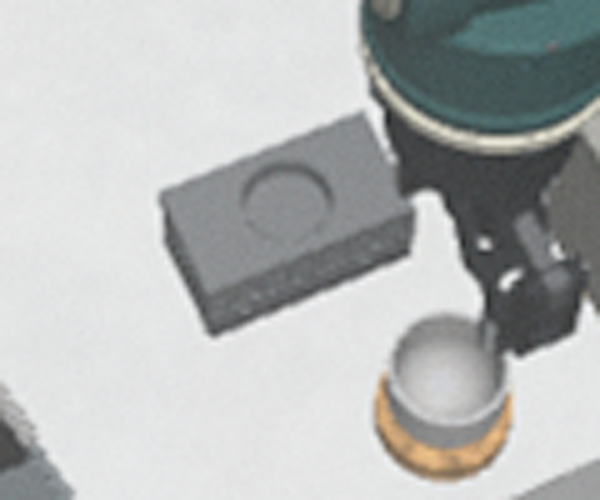

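Seat plate is flush (0.5801,-0.0186,1.561), contact height within 0.3 mm, and the hole is visible with the spacer under it. Now the cup.

```bash
cat > run7.py <<'E'
from run2 import *
xy=[.6924,.0082]; q=quat(D["cup"][1]); zg=.025
bot.command_gripper(.078,30)
bot.move_straight([*xy,.07],q,feed=.25); bot.move_straight([*xy,zg],q,feed=.1); print(bot.read_wrist_force())
bot.command_gripper(.045,30); print("op",bot.read_opening(),bot.read_wrist_force())
bot.move_straight([*xy,zg+.09],q,feed=.2); bot.hold(.2); print("held",bot.read_opening(),bot.read_wrist_force(),bot.read_clock())
bot.move_straight([*PAL,zg+.09],q,feed=.15); bot.move_straight([*PAL,zg+.05],q,feed=.15); bot.hold(.3); print(bot.read_wrist_force())
snap("e_scene")
h=bot.move_straight([*PAL,zg+.030],q,feed=.015,guard=3); print("hit",h,"z err",bot.read_position()[2]-zg-.035,bot.read_wrist_force(),bot.read_clock())
snap("f_scene")
from vis import proj
k=proj("scene",[[.58,-.02,.06]])[0].astype(int)
cv2.imwrite("pics/ef.png",np.hstack([cv2.resize(cv2.imread(f"pics/{s}_scene.png")[k[1]-40:k[1]+45,k[0]-40:k[0]+40],None,fx=5,fy=5,interpolation=cv2.INTER_CUBIC) for s in "ef"]))
E
python3 run7.py
```

```text
[ 0.554 -1.513  0.442]
op 0.05744958110087643 [2.064 0.749 2.535]
held 0.057236381350670044 [ 0.391  0.63  -1.776] 25.6167
[-0.017 -0.235 -0.648]
hit True z err 0.0007954459654058929 [ 1.662 -1.399  2.618] 28.2083
```

View pics/ef.png

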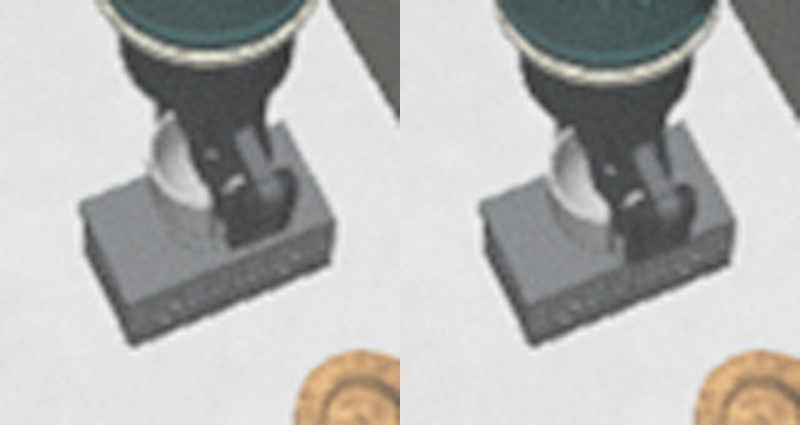

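The cup touched within 0.8 mm of the seated height, over the hole, and the pile is undisturbed. Release gently and check.

```bash
cat > run8.py <<'E'
from run2 import *
from vis import proj,fit,box,pix2world
bot.command_gripper(.061,20); bot.hold(.3); bot.command_gripper(.078); p=bot.read_position()
bot.move_straight([*PAL,p[2]+.08],feed=.15); bot.move_joints(C["seatu"]); bot.hold(.3)
snap("g_scene"); snap("g_top","top"); print(bot.read_clock(),bot.read_wrist_force())
im=cv2.imread("pics/g_scene.png"); k=proj("scene",[[.58,-.02,.06]])[0].astype(int); print("crop origin",k-[40,40])
a=cv2.resize(im[k[1]-40:k[1]+45,k[0]-40:k[0]+40],None,fx=7,fy=7,interpolation=cv2.INTER_CUBIC)
# predicted rim of an ideally seated cup: rim z = .069+.026
th=np.linspace(0,2*np.pi,90); off=np.array([.0003,.0011,0])
for z,r in((.095,.029),):
    P=np.c_[.5801+r*np.cos(th),-.01995+r*np.sin(th),np.full(90,z)]+off
    u=(proj("scene",P)-(k-[40,40])+.5)*7-.5; cv2.polylines(a,[np.round(u*8).astype(np.int32)],True,(0,0,255),1,cv2.LINE_AA,3)
cv2.imwrite("pics/g_c.png",a)
E
python3 run8.py
```

```text
30.8583 [ 0.722 -0.323  0.964]
crop origin [274 237]
```

View pics/g_c.png

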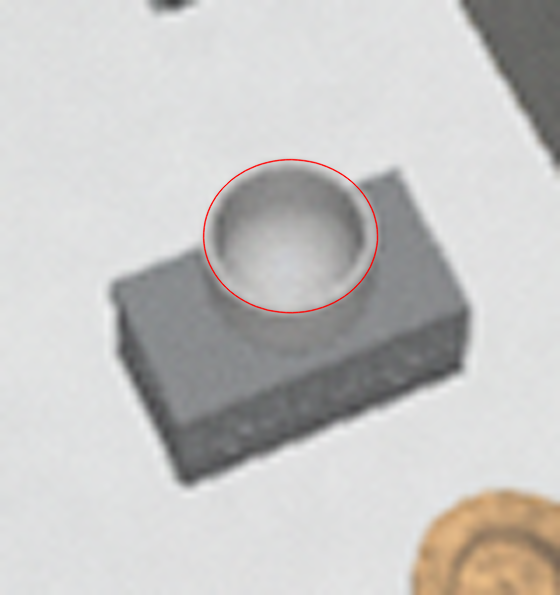

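```bash
python3 -c "
from workcell import bot
bot.job_done(); print(bot.read_clock())"
```

```text
the job is handed in; nothing more can be done
the job is handed in; nothing more can be done
```

The job is done and handed in at about 31 s of the 69 s allowed. The two spacers are stacked on the pallet, the plate with the hole is on top, and the cup is in the hole, released.

**Last checks:**
- **Plates:** in the scene camera, the outline of each stage of the pile matched the bare pallet within 1 mm and 0.01 rad. The seat plate touched down 0.3 mm from its expected height.
- **Cup:** it touched 0.8 mm above its expected seated height. After release, its rim lay on the predicted circle to within about half a pixel (1 mm), which puts the tilt at roughly 0.05 rad or less.
- **Arm:** it was clear of everything before hand-in. I looked only at the area around the pile at the end and did not measure the bystanders' final positions; nothing suggested contact with them.

**Disagreements along the way:**
- **Spacer height:** my estimates differed (0.050, 0.058 and 0.066 m), and I used 0.058. Both spacers then touched down about 4 mm early, so my assumed grip depth was off by that much. The guarded descent absorbed it, and both spacers ended flush.
- **Top camera:** it could not check the pile after the first two placements because the arm blocked its view. I took its final picture but did not measure it, so the final checks rest on the scene camera alone.

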